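# Free the press pawl with the release rod and lower the plate on to the jar

## Robot

A 7-joint arm with a two-finger parallel gripper is mounted at the origin on a cart in front of the work surface, level with it; the furniture and walls round the work are solid. World frame = base frame: x ahead of the robot, y to its left, z up, the work surface at z = 0. Lengths are in m, angles in rad, forces in N, time in s.
With the tool pointing down it reaches from about 0.4 to 0.875 m from the base axis. Payload 19.3 kg.
Tool frame: the origin (TCP) lies between the finger pads; the fingertips stand 17 mm ahead of it and the grasp point (between the pads) lies 2 mm behind it; x points along the fingers, y is the direction in which the jaws open and shut, and the axes are right-handed (so a half turn about x gives the same grasp; the last joint's range is limited). The gripper opens to 85 mm and grips with 20 to 120 N. Pads are 22 mm wide; open, the fingers measure 114 mm over their backs; the gripper's body (76 mm by 85 mm) begins 54 mm behind the grasp point. The pads swing forward as they close: fully open they stand 13 mm farther back than shut.
Start: joints at [-1.242, 0.521, -0.036, 1.599, 0.021, 1.021, -0.113], TCP at [0.243, 0.576, 0.248] pointing down, gripper open.
Joint ranges: [-2.91, 2.91], [-0.3, 2.13], [-1.5, 1.42], [0.17, 2.43], [-1.26, 4.41], [0.16, 1.93], [-2.52, 2.52]. Speed limits (rad/s): [1.89, 1.89, 2.39, 2.39, 3.01, 3.01, 3.01].

## Interface

Orientations are given as [roll, pitch, yaw] about the fixed x, y, z axes, in that order (R = Rz(yaw) Ry(pitch) Rx(roll)).
In Python, from workcell import bot gives the robot as it stands.
- The arm moves only by the shell command python3 -m creep 'ROWS' [FORCE]. ROWS is JSON, a list of rows, each an object of numbers: "wx", "wy", "wz": the turn, a rotation vector about the tool's x, y, z in degrees; "tx", "ty", "tz": the shift along the tool's x, y, z in m; "claw": the closure, from 0 (fully open) to 1 (shut). A call has 1 to 8 rows; each row is the pose to reach, as a shift and turn from the pose measured when the call began, along the tool's axes at that moment; what a row does not reach only later rows make up. A row lasts 1/10 s, in which the tool goes at most 50 mm and 8.59 degrees, less where a joint would pass 70% of its speed; a pose out of reach is approached as far as the arm can. A call with a gripper value outside its range is refused whole. The fingers move at their own pace and stop on an object; FORCE is the grip in N (left out, the last holds). Time passes only in rows, so rows that repeat a pose let the fingers close. It gives the time, the measured TCP pose, the force and the opening at its end, in the units of the state.
- bot.observe(): the state, without advancing time (a new reading comes with each control period).
- bot.grab_frame(name): name is "side" or "top"; returns the picture (420x560x3 uint8, blue, green, red); there is no depth.
- bot.get_calibration(name): a dict with "fx", "fy", "cx", "cy" (pixels), "dist_coeffs" ([k1, k2, p1, p2, k3] as OpenCV has them; the pictures are not rectified), "R" (3x3) and "t" (3): a world point X has camera coordinates R X + t. Camera axes: x right, y down, z forward; pixel columns grow to the right and rows downward; lengths in m; the calibration is good to about 2 mm. A picture is of the moment at which its call begins. get_calibration takes no time and is no camera call.
- bot.job_done(): hands the job in, once; it reports no verdict.
The state is a dict: "clock": time; "qpos": joint angles; "qd": joint speeds; "joint_efforts": joint torques, N m; "position": TCP position; "tool_rot": TCP orientation; "force": force on the tool from outside, world axes, zero at the start; "moment": the same for the moment, N m; "grip_width": finger opening in m.
Only numpy, scipy, OpenCV 4.12 (cv2) and the standard library are available. Lean on these libraries where they do the work, as an engineer would, in place of code of your own. Each camera call takes 0.05 s, during which the arm holds its last target.

## Task

Take the wooden-handled release rod, put its steel end under the red pawl of the small ratchet press and flick the pawl right over until it lies back on its stop; do not touch the pawl with the gripper and do not force the rod against the press. Lay the rod down flat on the bench, clear of the press, and push the ram down by its black knob until the plate sits firmly on the lid of the jar beneath it, touching down slowly and pressing gently so that the jar is not crushed. Leave both jars and everything else where they stand.

Things in the scene. Friction and masses are not known exactly. Their poses are not given: they have to be found in the camera images.
- press: Grey ratchet arbor press, fixed. Origin on the bench under the ram axis, where the jar stands between two 14 mm high foot bars. Its x axis points from front to back, z up. Head: front face at x = -30 mm, z = 125 to 203, y = -85 to +62 mm in this frame; a column stands behind it (x = 50 to 91). In front of the head are only the wheel, the pawl and a 16 mm long stop pin at y = -69, z = 192 mm.
- wheel_axis (a point): Centre of the steel ratchet wheel in front of the head, at (-39, 25, 150) mm in the press frame; axis along the press x axis; radius 32 mm over the teeth, from x = -34 to -48 mm. It turns as the ram moves (pinion). The engaged pawl keeps it, and so the ram, from going down.
- pawl_pivot (a point): Hinge of the red pawl, at (-40, -33, 184) mm in the press frame; axis along the press x axis; boss of 6 mm radius. The bar is 12 mm thick (x = -34 to -46), 7 mm high, 57 mm long; engaged it points level along press +y, underside 3.5 mm below the hinge; its last 7 mm is a nose hanging 7.5 mm below the hinge into the wheel.
- rod_entry (a point): Point under the engaged pawl's bar, on the head's front face, at (-30, -12, 171) mm in the press frame: 21 mm along press +y and 13 mm below the hinge. The rod goes in to it along press +x until it meets the face; round it is free space of about 9 mm radius, and all is open in front.
- pawl: The red pawl, hinged on the press. Origin on its hinge, x axis along the hinge (= press x), y axis along the bar to the nose. Bar level towards press +y: engaged. Its nose rises as it is lifted; past upright (1.57 rad) it falls over by its own weight to its stop at 2.7 rad (pointing to press -y). Only its weight resists (1 to 2 N at the rod); let go earlier, it falls back in.
- pawl_nose (a point): End of the pawl's bar, 57 mm from the hinge along the bar. In the press frame its y is +24 mm when engaged and -85 mm when it lies back on its stop.
- ram_top (a point): Centre of the flat top of the ram's black knob (36 mm across), 275 mm above the bench at the start; the head's top is 203 mm above the bench, its guide collar 215 mm.
- plate: Square steel ram with a black knob on top and a rubber-faced plate (62 mm wide, 12 thick) at its foot. Origin at the centre of its underside, 100 mm above the bench at the start. It slides straight down; an 8 N drag brake holds it wherever it is left; with the pawl out, 2 to 6 N on the knob moves it. It must rest on the lid with over 5 N (a final push of 13 to 20 N leaves that), never over 25 N; a fast touch-down jolts the jar, so go under 8 mm/s there.
- rod: Release rod, loose, lying on the bench. x axis along the rod towards the steel end; origin on the underside at the joint of handle and steel. Wooden handle 80 long x 18 wide x 26 high mm (x = -80 to 0), then an 8 mm round steel end 90 mm long whose axis lies 13 mm above the underside (a small brass collar at its root). 110 g.
- rod_grip (a point): Where to grip the rod: inside the wooden handle, 30 mm behind its front end, half-way up (13 mm above the bench when lying).
- rod_tip (a point): End of the steel part, on its axis, 120 mm ahead of rod_grip.
- jar_low: Ink jar with yellow screw lid, 63 mm across, 50 mm high; origin at the centre of its underside. Either this jar or the tall one stands under the press plate, the other on the bench.
- jar_tall: Ink jar with yellow screw lid, 67 mm across, 66 mm high; origin at the centre of its underside. Either this jar or the low one stands under the press plate.
- mixer_stand: Mixer, fixed, with nothing to do here: keep clear. Base plate 20 mm high over x = 0.54 to 0.72, y = -0.35 to -0.07 m of the world frame; its grey head hangs 0.25 to 0.39 m above the bench over x = 0.58 to 0.68, y = -0.20 to -0.08 m, a stirrer below it, a post (to 0.47 m) at x = 0.63, y = -0.31 m. Origin on the bench at x = 0.63, y = -0.22 m.
- calculator: Desk calculator, 118 x 72 x 16 mm, origin under its centre. Bystander.
- amber_bottle: Dark amber bottle, 42 mm across, 85 mm high, origin under its centre. Bystander.
There are look-alikes about, which are no part of the job. What is shaped like the jar_low but blue or green is not meant.

How it is judged:
By the outcome, as a careful person would: the job done as asked, in the order asked, and still so for the second after the job is handed in, with the robot touching nothing.
It also fails if it takes over 72 s, if anything falls off the work surface, if the arm or the gripper's body presses on something with over 40 N, if the wrist force passes 120 N, or if a joint passes its speed limit or range.

## Working session

There is one attempt and no reset: what is moved stays moved. The work goes in short steps, Python scripts to look and compute and a shell command to move; the robot and the scene stay as the last step left them, time stands still between calls to the robot, and variables do not carry over. Pictures are saved under pics/ and viewed, and the job is handed in when it is done.

```bash
ls; mkdir -p pics
python3 - <<'E'
from workcell import bot
import cv2, json
s=bot.observe(); print(s)
for n in ("side","top"):
    cv2.imwrite(f"pics/{n}0.png",bot.grab_frame(n)); c=bot.get_calibration(n); print(n,c)
E
```

```text
pics
{'clock': 0.0, 'qpos': array([-1.24219402,  0.52199141, -0.0363381 ,  1.5999826 ,  0.02126244,
        1.02111189, -0.11280107]), 'qd': array([ 0.00048124, -0.00029538, -0.00044553,  0.00013549, -0.00088344,
       -0.00056519, -0.00133733]), 'joint_efforts': array([-3.05394587e-05, -9.27115631e+01,  1.97927222e+00, -3.69919288e+01,
        1.76191342e-02,  8.51923891e-03,  3.16246212e-05]), 'position': array([0.24261889, 0.57565247, 0.24774881]), 'tool_rot': array([-1.45606898,  1.56968925, -1.85484086]), 'force': array([-0.25463151,  0.04532588, -0.79643405]), 'moment': array([0.00966423, 0.03883206, 0.01787082]), 'grip_width': 0.08545038742665585}
side {'fx': 415.7125535346895, 'fy': 415.7125535346895, 'cx': 278.2646400530956, 'cy': 210.45181229759356, 'dist_coeffs': array([-0.02160943,  0.        ,  0.        ,  0.        ,  0.        ]), 'R': array([[ 0.99974693, -0.02064772, -0.00892996],
       [-0.01597121, -0.3719036 , -0.92813395],
       [ 0.01584277,  0.92804169, -0.37213925]]), 't': array([-0.5337552 ,  0.17649333,  1.08561822])}
top {'fx': 488.05945997769396, 'fy': 488.05945997769396, 'cx': 285.0052127549899, 'cy': 207.4590055964083, 'dist_coeffs': array([-0.09499528,  0.        ,  0.        ,  0.        ,  0.        ]), 'R': array([[ 0.02091468, -0.99967233,  0.0147586 ],
       [-0.98336092, -0.02323336, -0.18017078],
       [ 0.18045464, -0.01074481, -0.98352462]]), 't': array([0.02476359, 0.5654604 , 1.5758269 ])}
```

View pics/side0.png

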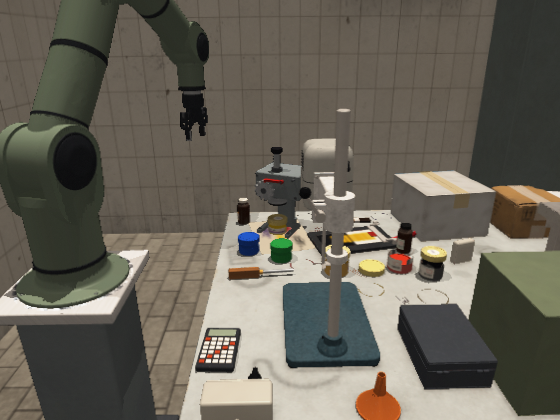

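View pics/top0.png

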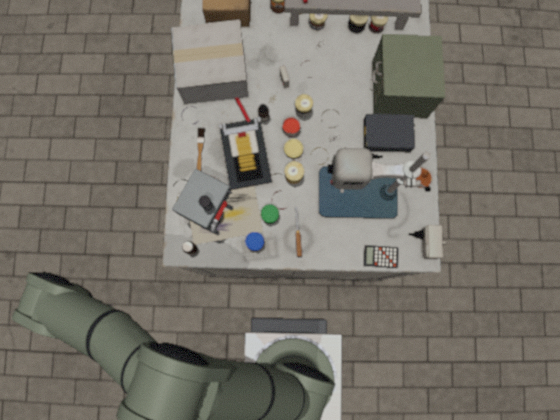

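Run:
```python
import cv2
a=cv2.imread('pics/side0.png'); b=cv2.imread('pics/top0.png')
cv2.imwrite('pics/c_side.png',cv2.resize(a[140:290,220:360],None,fx=5,fy=4*1.0,interpolation=3) if 0 else cv2.resize(a[140:288,225:345],None,fx=4,fy=4,interpolation=3))
cv2.imwrite('pics/c_top.png',cv2.resize(b[160:270,165:315],None,fx=5,fy=5,interpolation=3))
```

```text
(no output)
```

View pics/c_side.png

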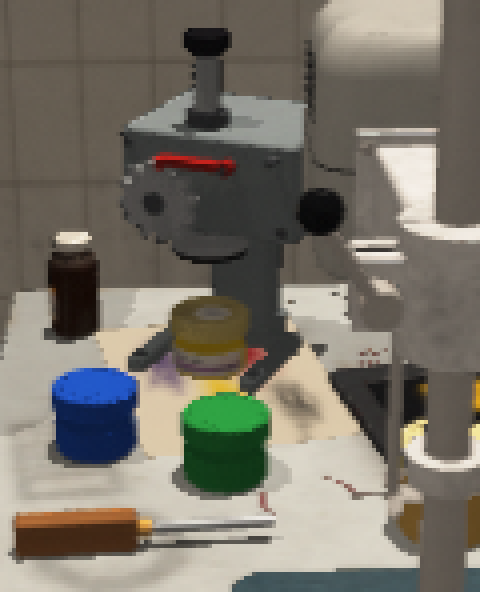

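View pics/c_top.png

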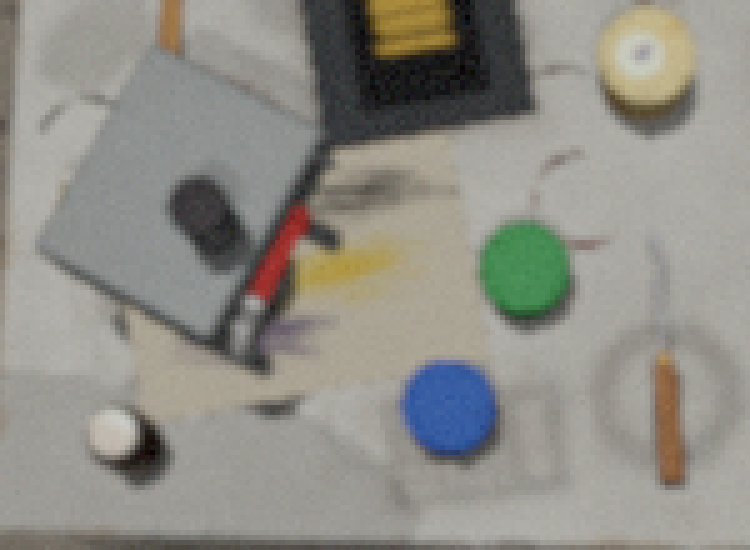

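Run:
```python
import cv2
a=cv2.imread('pics/side0.png'); b=cv2.imread('pics/top0.png')
cv2.imwrite('pics/d_side.png',cv2.resize(a[145:215,250:312],None,fx=8,fy=8,interpolation=cv2.INTER_CUBIC))
cv2.imwrite('pics/d_top.png',cv2.resize(b[165:238,168:238],None,fx=8,fy=8,interpolation=cv2.INTER_CUBIC))
cv2.imwrite('pics/d_rod.png',cv2.resize(cv2.hconcat([b[200:262,270:320],a[245:307,222:302]]),None,fx=6,fy=6,interpolation=cv2.INTER_CUBIC))
```

```text
(no output)
```

View pics/d_side.png

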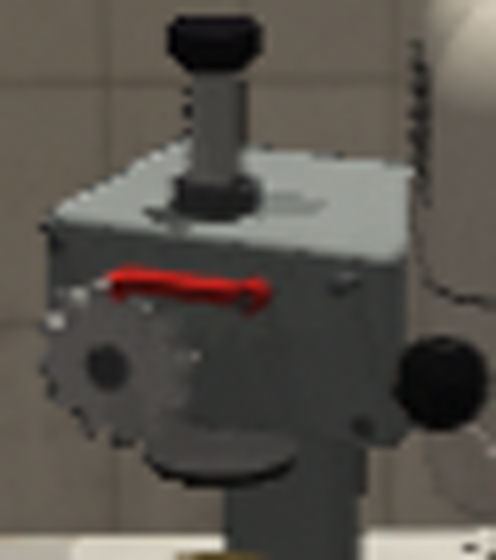

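View pics/d_top.png

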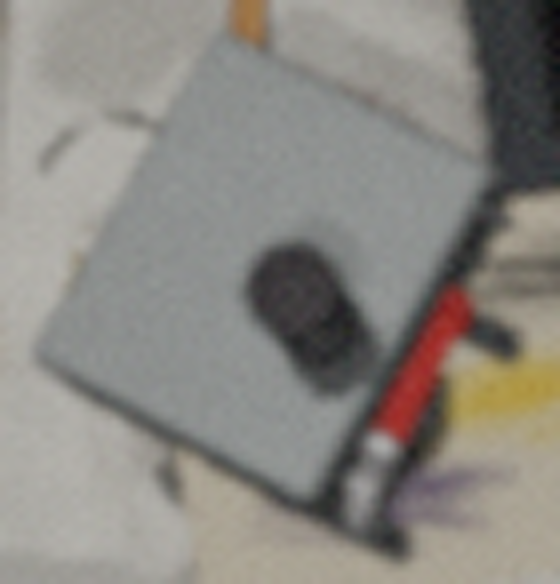

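View pics/d_rod.png

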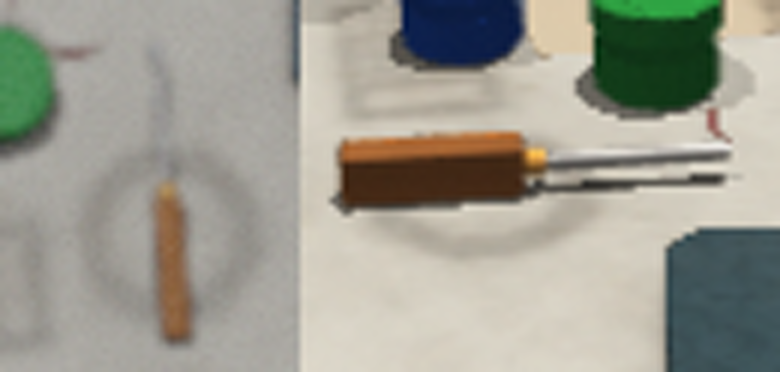

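```bash
cat > h.py <<'E'
import numpy as np, cv2
from workcell import bot
from scipy.optimize import least_squares
from scipy.spatial.transform import Rotation as Ro
C={n:bot.get_calibration(n) for n in ("side","top")}
def proj(n,P):
    c=C[n]; K=np.array([[c['fx'],0,c['cx']],[0,c['fy'],c['cy']],[0,0,1]])
    return cv2.projectPoints(np.atleast_2d(P).astype(float),cv2.Rodrigues(c['R'])[0],c['t'],K,c['dist_coeffs'])[0][:,0]
def back(n,uv,z):
    c=C[n]; K=np.array([[c['fx'],0,c['cx']],[0,c['fy'],c['cy']],[0,0,1]])
    p=cv2.undistortPoints(np.array([[uv]],float),K,c['dist_coeffs'])[0,0]
    d=c['R'].T@np.array([p[0],p[1],1]); o=-c['R'].T@c['t']
    return o+d*(z-o[2])/d[2]
def crop(p,x0,y0,f): return (np.array(p,float)+.5)/f-.5+np.array([x0,y0])
def press2w(q,P):
    x,y,th=q; P=np.atleast_2d(P); c,s=np.cos(th),np.sin(th)
    return np.c_[x+c*P[:,0]-s*P[:,1], y+s*P[:,0]+c*P[:,1], P[:,2]]
def tool():
    s=bot.observe(); return s['position'],Ro.from_euler('xyz',s['tool_rot']).as_matrix(),s
E
python3 - <<'E'
from h import *
T=[((-30,-85,203),(492,168)),((-30,62,203),(315,505)),((0,0,275),(293,288))]
S=[((-30,62,203),(50,215)),((-30,-85,203),(407,258)),((0,0,275),(215,30)),((-46,-33,184),(262,292)),((-48,25,150),(107,367)),((-46,-69,192),(345,290)),((-30,-85,125),(395,443))]
Tw=[np.array(a)/1000 for a,_ in T];Tp=np.array([crop(p,168,165,8) for _,p in T])
Sw=[np.array(a)/1000 for a,_ in S];Sp=np.array([crop(p,250,145,8) for _,p in S])
f=lambda q:np.r_[(proj('top',press2w(q,Tw))-Tp).ravel(),(proj('side',press2w(q,Sw))-Sp).ravel()]
r=least_squares(f,[.5,.3,1.1],loss='soft_l1');print(r.x,np.degrees(r.x[2]));print(f(r.x).reshape(-1,2).round(2))
for k,(w,p) in {'t':('top',0),'s':('side',0)}.items():
    n=3 if w=='top' else 7
    g=(lambda q:(proj('top',press2w(q,Tw))-Tp).ravel()) if w=='top' else (lambda q:(proj('side',press2w(q,Sw))-Sp).ravel())
    print(w,least_squares(g,r.x).x)
# rod: top crop (x0=270,y0=200,f=6), side part offset 50px
for nm,p,z in [('h back',(176,338),.026),('h front',(169,195),.026),('tip',(152,48),.013)]:
    print('top',nm,back('top',crop(p,270,200,6),z))
for nm,p,z in [('tip',(728,151),.013),('hfront far top',(522,134),.026),('hback far top',(343,143),.026),('front bot near',(522,197),0),('back bot near',(343,207),0)]:
    print('side',nm,back('side',crop((p[0]-300,p[1]),222,245,6),z))
E
```

```text
[0.53821277 0.27310989 1.14307189] 65.49319482519796
[[ 0.03 -0.81]
 [-0.02  0.15]
 [-0.2   0.05]
 [-1.1  -0.4 ]
 [-0.61 -0.52]
 [ 0.57 -0.89]
 [-0.96  0.96]
 [ 0.61  0.28]
 [ 0.03  0.01]
 [ 0.62  1.34]]
top [0.53782921 0.27287265 1.13318246]
side [0.53818816 0.27495454 1.15407583]
top h back [ 0.4064547  -0.01268542  0.026     ]
top h front [ 0.48636883 -0.0074721   0.026     ]
top tip [0.57214198 0.00308322 0.013     ]
side tip [ 5.72420432e-01 -4.87478770e-04  1.30000000e-02]
side hfront far top [ 0.48290705 -0.00521577  0.026     ]
side hback far top [ 0.40600156 -0.01027777  0.026     ]
side front bot near [ 0.48241888 -0.01424077  0.        ]
side back bot near [ 0.40545772 -0.01986355  0.        ]
```

```bash
cat >> h.py <<'E'
def go(p,yaw_rod=None,R=None):
    """delta rows: shift tool m, turn tool deg; jaw axis tool y perpendicular to rod yaw"""
    p0,R0,s=tool()
    if R is None:
        best=None
        for k in (0,1):
            x=np.array([0,0,-1.]);y=np.array([-np.sin(yaw_rod),np.cos(yaw_rod),0])*(1-2*k)
            Rt=np.c_[x,y,np.cross(x,y)]; w=Ro.from_matrix(R0.T@Rt).as_rotvec(degrees=True)
            if best is None or np.linalg.norm(w)<np.linalg.norm(best): best=w
    else: best=Ro.from_matrix(R0.T@R).as_rotvec(degrees=True)
    d=R0.T@(np.array(p)-p0)
    print('t',s['clock'],'pos',p0.round(4),'F',s['force'].round(2),'q',s['qpos'].round(2),'gw',s['grip_width'])
    print('shift',d.round(4),'turn',best.round(2)); return d,best
E
python3 - <<'E'
from h import *
print(tool()[1].round(3))
go([.454,-.0107,.13],.07)
q=(.538,.2735,1.143)
print(proj('side',press2w(q,[[-.0,0,.0],[0,0,.05],[0,0,.066]])))
E
```

```text
[[-0.     0.388  0.922]
 [-0.001  0.922 -0.388]
 [-1.    -0.001  0.   ]]
t 0.1 pos [0.2426 0.5757 0.2478] F [0.29 0.13 0.56] q [-1.24  0.52 -0.04  1.6   0.02  1.02 -0.11] gw 0.08523169257392334
shift [ 0.1183 -0.4582  0.4225] turn [-2.686e+01 -1.000e-02  6.000e-02]
[[277.79018963 230.86232553]
 [277.64389878 216.63686437]
 [277.59622122 211.99992505]]
```

```bash
R='{"tx":0.02,"ty":-0.458,"tz":0.4225,"wx":-26.9}'; python3 -m creep '[{"tx":0.02,"ty":-0.458,"tz":0.4225,"wx":-26.9,"claw":0.0},{"tx":0.02,"ty":-0.458,"tz":0.4225,"wx":-26.9,"claw":0.0},{"tx":0.02,"ty":-0.458,"tz":0.4225,"wx":-26.9,"claw":0.0},{"tx":0.02,"ty":-0.458,"tz":0.4225,"wx":-26.9,"claw":0.0},{"tx":0.02,"ty":-0.458,"tz":0.4225,"wx":-26.9,"claw":0.0},{"tx":0.02,"ty":-0.458,"tz":0.4225,"wx":-26.9,"claw":0.0},{"tx":0.02,"ty":-0.458,"tz":0.4225,"wx":-26.9,"claw":0.0},{"tx":0.02,"ty":-0.458,"tz":0.4225,"wx":-26.9,"claw":0.0}]'
python3 -c "
from h import *
go([.454,-.0107,.13],.07)"
```

```text
t 0.1 pos [0.2426 0.5757 0.2478] F [0.29 0.13 0.56] q [-1.24  0.52 -0.04  1.6   0.02  1.02 -0.11] gw 0.08523169257392334
shift [ 0.1183 -0.4582  0.4225] turn [-2.686e+01 -1.000e-02  6.000e-02]$[0]: bad value
```

```bash
python3 -m creep '[{"wx":0,"wy":0,"wz":0,"tx":0.02,"ty":-0.458,"tz":0.4225,"claw":0}]'; python3 -m creep --help
```

```text
clock: 0.2
position: [0.2567, 0.5322, 0.2457]
tool_rot: [-2.993, 1.569, 2.897]
force: [1.1, -0.2, -0.8]
grip_width: 0.0852invalid input: not JSON, or not a number
```

```bash
python3 -c "
from h import *
go([.454,-.0107,.23],.07)"
```

```text
t 0.2 pos [0.2567 0.5322 0.2457] F [ 1.09 -0.19 -0.77] q [-1.19  0.47 -0.04  1.7   0.02  0.98 -0.06] gw 0.0852092332489024
shift [ 0.0151 -0.426   0.3902] turn [-2.652e+01 -1.200e-01 -1.000e-02]
```

```bash
python3 -m creep '[{"wx":-26.5,"wy":0,"wz":0,"tx":0.015,"ty":-0.426,"tz":0.39,"claw":0},{"wx":-26.5,"wy":0,"wz":0,"tx":0.015,"ty":-0.426,"tz":0.39,"claw":0},{"wx":-26.5,"wy":0,"wz":0,"tx":0.015,"ty":-0.426,"tz":0.39,"claw":0},{"wx":-26.5,"wy":0,"wz":0,"tx":0.015,"ty":-0.426,"tz":0.39,"claw":0},{"wx":-26.5,"wy":0,"wz":0,"tx":0.015,"ty":-0.426,"tz":0.39,"claw":0},{"wx":-26.5,"wy":0,"wz":0,"tx":0.015,"ty":-0.426,"tz":0.39,"claw":0},{"wx":-26.5,"wy":0,"wz":0,"tx":0.015,"ty":-0.426,"tz":0.39,"claw":0},{"wx":-26.5,"wy":0,"wz":0,"tx":0.015,"ty":-0.426,"tz":0.39,"claw":0}]'
python3 -c "
from h import *
go([.454,-.0107,.1],.07)"
```

```text
clock: 1.0
position: [0.3947, 0.1524, 0.2352]
tool_rot: [2.721, 1.569, 2.791]
force: [0.8, 1.0, 0.8]
grip_width: 0.0852
t 1.0 pos [0.3947 0.1524 0.2352] F [0.75 0.99 0.82] q [-0.5   0.22 -0.01  2.11  0.    0.81  1.13] gw 0.08518264636775036
shift [ 0.135  -0.167   0.0481] turn [-0.02 -0.1  -0.05]
```

```bash
python3 -m creep '[{"wx":90,"wy":0,"wz":0,"tx":0.0,"ty":-0.167,"tz":0.048,"claw":0},{"wx":90,"wy":0,"wz":0,"tx":0.0,"ty":-0.167,"tz":0.048,"claw":0},{"wx":90,"wy":0,"wz":0,"tx":0.0,"ty":-0.167,"tz":0.048,"claw":0},{"wx":90,"wy":0,"wz":0,"tx":0.0,"ty":-0.167,"tz":0.048,"claw":0},{"wx":90,"wy":0,"wz":0,"tx":0.0,"ty":-0.167,"tz":0.048,"claw":0},{"wx":90,"wy":0,"wz":0,"tx":0.0,"ty":-0.167,"tz":0.048,"claw":0},{"wx":90,"wy":0,"wz":0,"tx":0.0,"ty":-0.167,"tz":0.048,"claw":0},{"wx":90,"wy":0,"wz":0,"tx":0.0,"ty":-0.167,"tz":0.048,"claw":0}]'
python3 -c "
from h import *
R=np.array([[0,np.sin(.07),0],[0,-np.cos(.07),0],[-1,0,0]]);R[:,2]=np.cross(R[:,0],R[:,1])
d,w=go([.454,-.0107,.1],R=R)
R=-1*R;"
```

```text
clock: 1.8
position: [0.454, -0.0109, 0.2348]
tool_rot: [-2.265, 1.568, 2.881]
force: [0.2, -0.0, -0.3]
grip_width: 0.0851
t 1.8 pos [ 0.454  -0.0109  0.2348] F [ 0.2  -0.04 -0.28] q [-0.37  0.28  0.33  2.06 -0.12  0.82  0.46] gw 0.0850909266141148
shift [ 0.1348  0.0003 -0.    ] turn [1.1086e+02 4.0000e-02 1.5000e-01]
```

```bash
python3 -m creep '[{"wx":60,"wy":0,"wz":0,"tx":0.05,"ty":0,"tz":0,"claw":0},{"wx":60,"wy":0,"wz":0,"tx":0.05,"ty":0,"tz":0,"claw":0},{"wx":60,"wy":0,"wz":0,"tx":0.05,"ty":0,"tz":0,"claw":0},{"wx":60,"wy":0,"wz":0,"tx":0.05,"ty":0,"tz":0,"claw":0},{"wx":60,"wy":0,"wz":0,"tx":0.05,"ty":0,"tz":0,"claw":0},{"wx":60,"wy":0,"wz":0,"tx":0.05,"ty":0,"tz":0,"claw":0},{"wx":60,"wy":0,"wz":0,"tx":0.05,"ty":0,"tz":0,"claw":0}]'
cat >> h.py <<'E'
def Rrod(yaw):
    R=np.array([[0,np.sin(yaw),0],[0,-np.cos(yaw),0],[-1,0,0]]);R[:,2]=np.cross(R[:,0],R[:,1]); return R
E
python3 -c "
from h import *
go([.454,-.0107,.1],R=Rrod(.07))"
```

```text
clock: 2.5
position: [0.4538, -0.0109, 0.1847]
tool_rot: [-1.167, 1.568, 2.929]
force: [-0.2, -1.1, -1.0]
grip_width: 0.0855
t 2.5 pos [ 0.4538 -0.0109  0.1847] F [-0.19 -1.14 -0.99] q [-0.55  0.4   0.57  2.12 -0.34  0.71 -0.37] gw 0.08553805771850985
shift [ 0.0847  0.0003 -0.0003] turn [50.71  0.11  0.1 ]
```

```bash
python3 -m creep '[{"wx":50.7,"wy":0,"wz":0,"tx":0.085,"ty":0,"tz":0,"claw":0},{"wx":50.7,"wy":0,"wz":0,"tx":0.085,"ty":0,"tz":0,"claw":0},{"wx":50.7,"wy":0,"wz":0,"tx":0.085,"ty":0,"tz":0,"claw":0},{"wx":50.7,"wy":0,"wz":0,"tx":0.085,"ty":0,"tz":0,"claw":0},{"wx":50.7,"wy":0,"wz":0,"tx":0.085,"ty":0,"tz":0,"claw":0},{"wx":50.7,"wy":0,"wz":0,"tx":0.085,"ty":0,"tz":0,"claw":0},{"wx":50.7,"wy":0,"wz":0,"tx":0.085,"ty":0,"tz":0,"claw":0}]'
python3 -c "
from h import *
go([.454,-.0107,.022],R=Rrod(.07))
for n in ('side','top'): cv2.imwrite(f'pics/{n}1.png',bot.grab_frame(n))
a=cv2.imread('pics/side1.png')[200:300,200:320];b=cv2.imread('pics/top1.png')[180:280,240:340]
cv2.imwrite('pics/e1.png',cv2.resize(cv2.hconcat([a,b]),None,fx=3.6,fy=3.6,interpolation=2))"
```

```text
clock: 3.2
position: [0.4534, -0.0107, 0.0994]
tool_rot: [-0.009, 1.568, -3.083]
force: [-0.6, 0.9, 0.9]
grip_width: 0.0855
t 3.2 pos [ 0.4534 -0.0107  0.0994] F [-0.64  0.86  0.93] q [-0.6   0.62  0.67  2.18 -0.73  0.58 -0.89] gw 0.08549619102003903
shift [ 0.0774  0.     -0.0008] turn [-0.12  0.18  0.  ]
```

View pics/e1.png

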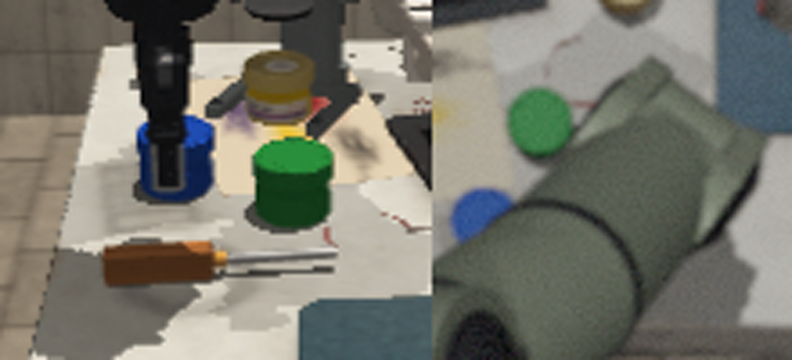

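```bash
python3 -m creep '[{"wx":0,"wy":0,"wz":0,"tx":0.04,"ty":0,"tz":0,"claw":0},{"wx":0,"wy":0.2,"wz":0,"tx":0.065,"ty":0,"tz":0,"claw":0},{"wx":0,"wy":0.2,"wz":0,"tx":0.0775,"ty":0,"tz":0,"claw":0},{"wx":0,"wy":0.2,"wz":0,"tx":0.0775,"ty":0,"tz":0,"claw":0}]'
```

```text
clock: 3.7
position: [0.4526, -0.011, 0.021]
tool_rot: [-0.604, 1.569, 2.615]
force: [-0.3, -1.1, 0.6]
grip_width: 0.0855
```

```bash
python3 -m creep '[{"wx":0,"wy":0,"wz":0,"tx":0,"ty":0,"tz":0,"claw":0.5},{"wx":0,"wy":0,"wz":0,"tx":0,"ty":0,"tz":0,"claw":0.7},{"wx":0,"wy":0,"wz":0,"tx":0,"ty":0,"tz":0,"claw":0.9},{"wx":0,"wy":0,"wz":0,"tx":0,"ty":0,"tz":0,"claw":1},{"wx":0,"wy":0,"wz":0,"tx":0,"ty":0,"tz":0,"claw":1},{"wx":0,"wy":0,"wz":0,"tx":0,"ty":0,"tz":0,"claw":1}]' 60
```

```text
clock: 4.3
position: [0.4528, -0.0108, 0.0215]
tool_rot: [-1.129, 1.569, 2.091]
force: [-1.7, 1.4, 13.4]
grip_width: 0.017
```

```bash
python3 -m creep '[{"wx":0,"wy":0,"wz":0,"tx":-0.01,"ty":0,"tz":0,"claw":1},{"wx":0,"wy":0,"wz":0,"tx":-0.04,"ty":0,"tz":0,"claw":1},{"wx":0,"wy":0,"wz":0,"tx":-0.08,"ty":0,"tz":0,"claw":1},{"wx":0,"wy":0,"wz":0,"tx":-0.11,"ty":0,"tz":0,"claw":1},{"wx":0,"wy":0,"wz":0,"tx":-0.11,"ty":0,"tz":0,"claw":1}]' 80
python3 -c "
from h import *
q=(.538,.2735,1.143)
print(press2w(q,[[-.25,-.012,.165]]))
go(press2w(q,[[-.25,-.012,.165]])[0],R=Rrod(1.143))
for n in ('side',): cv2.imwrite(f'pics/{n}2.png',bot.grab_frame(n))
a=cv2.imread('pics/side2.png')[160:300,200:340]
cv2.imwrite('pics/e2.png',cv2.resize(a,None,fx=4,fy=4,interpolation=2))"
```

```text
clock: 4.8
position: [0.454, -0.0107, 0.1348]
tool_rot: [-2.647, 1.567, 0.573]
force: [0.2, 0.8, -1.8]
grip_width: 0.0162
[[0.4452019  0.04105105 0.165     ]]
t 4.8 pos [ 0.454  -0.0107  0.1348] F [ 0.18  0.81 -1.82] q [-0.66  0.57  0.76  2.17 -0.66  0.65 -0.93] gw 0.016181886651974932
shift [-0.0301 -0.0524  0.0046] turn [-6.101e+01 -2.400e-01 -1.000e-02]
```

View pics/e2.png

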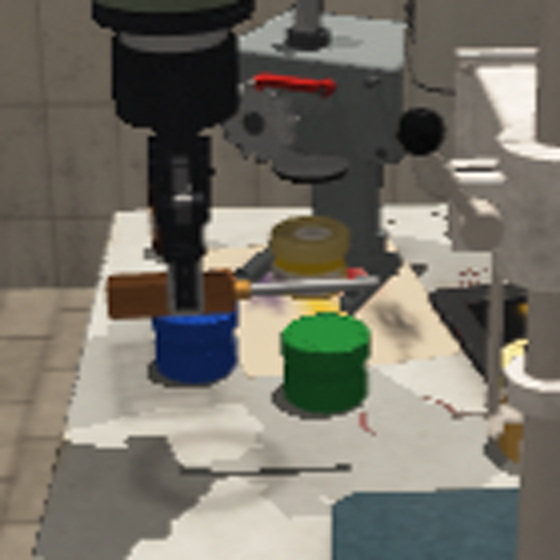

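```bash
python3 -c "
from h import *
p,R,s=tool(); d=R[:,2]
print(R.round(3)); 
# rod direction along tool z?
for sg in (1,-1):
  print(proj('side',[p+sg*d*.12+R[:,0]*.0085, p+sg*d*.03+R[:,0]*.0085]))
print(crop((378,282),200,160,4),crop((237,292),200,160,4))
"
```

```text
[[ 0.002  0.079 -0.997]
 [ 0.002 -0.997 -0.079]
 [-1.    -0.002 -0.002]]
[[197.04721638 235.98708697]
 [233.60870629 234.10129243]]
[[293.39707779 231.00202985]
 [257.70069372 232.85473354]]
[294.125 230.125] [258.875 232.625]
```

```bash
python3 -m creep '[{"wx":-61,"wy":-0.2,"wz":0,"tx":-0.044,"ty":-0.05,"tz":0.005,"claw":1},{"wx":-61,"wy":-0.2,"wz":0,"tx":-0.044,"ty":-0.05,"tz":0.005,"claw":1},{"wx":-61,"wy":-0.2,"wz":0,"tx":-0.044,"ty":-0.05,"tz":0.005,"claw":1},{"wx":-61,"wy":-0.2,"wz":0,"tx":-0.044,"ty":-0.05,"tz":0.005,"claw":1},{"wx":-61,"wy":-0.2,"wz":0,"tx":-0.044,"ty":-0.05,"tz":0.005,"claw":1},{"wx":-61,"wy":-0.2,"wz":0,"tx":-0.044,"ty":-0.05,"tz":0.005,"claw":1},{"wx":-61,"wy":-0.2,"wz":0,"tx":-0.044,"ty":-0.05,"tz":0.005,"claw":1},{"wx":-61,"wy":-0.2,"wz":0,"tx":-0.044,"ty":-0.05,"tz":0.005,"claw":1}]'
python3 -c "
from h import *
q=(.538,.2735,1.143)
go(press2w(q,[[-.181,-.012,.179]])[0],R=Rrod(1.143))"
```

```text
clock: 5.65
position: [0.4441, 0.0389, 0.1768]
tool_rot: [-1.406, 1.569, 2.882]
force: [0.2, -0.2, -1.0]
grip_width: 0.0162
t 5.65 pos [0.4441 0.0389 0.1768] F [ 0.23 -0.22 -0.96] q [-0.66  0.4   0.56  2.14 -0.34  0.68 -0.29] gw 0.016192568269971317
shift [-0.0022  0.0004 -0.0715] turn [0.2  0.02 0.1 ]
```

```bash
python3 -m creep '[{"wx":0,"wy":0,"wz":0,"tx":-0.002,"ty":0,"tz":-0.04,"claw":1},{"wx":0,"wy":0,"wz":0,"tx":-0.002,"ty":0,"tz":-0.0715,"claw":1},{"wx":0,"wy":0,"wz":0,"tx":-0.002,"ty":0,"tz":-0.0715,"claw":1},{"wx":0,"wy":0,"wz":0,"tx":-0.002,"ty":0,"tz":-0.0715,"claw":1}]'
python3 -c "
from h import *
q=(.538,.2735,1.143)
go(press2w(q,[[-.154,-.012,.179]])[0],R=Rrod(1.143))
for n in ('side','top'): cv2.imwrite(f'pics/{n}3.png',bot.grab_frame(n))
a=cv2.imread('pics/side3.png')[140:230,230:330];b=cv2.imread('pics/top3.png')[160:250,165:265]
cv2.imwrite('pics/e3.png',cv2.resize(a,None,fx=6,fy=6,interpolation=2))
cv2.imwrite('pics/e3t.png',cv2.resize(b,None,fx=6,fy=6,interpolation=2))"
```

```text
clock: 6.05
position: [0.4731, 0.1042, 0.1782]
tool_rot: [-1.034, 1.568, -3.031]
force: [0.3, -0.7, -1.2]
grip_width: 0.0166
t 6.05 pos [0.4731 0.1042 0.1782] F [ 0.33 -0.67 -1.16] q [-0.76  0.46  0.55  2.05 -0.36  0.73 -0.41] gw 0.016602221019159175
shift [-0.0008  0.0008 -0.0269] turn [0.08 0.08 0.14]
```

View pics/e3.png

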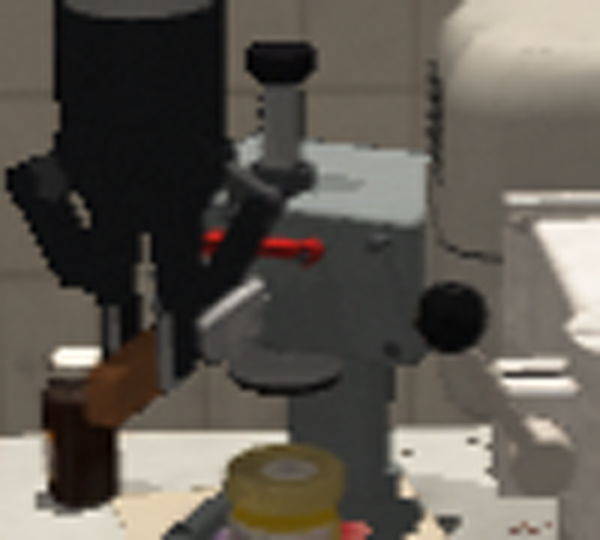

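View pics/e3t.png

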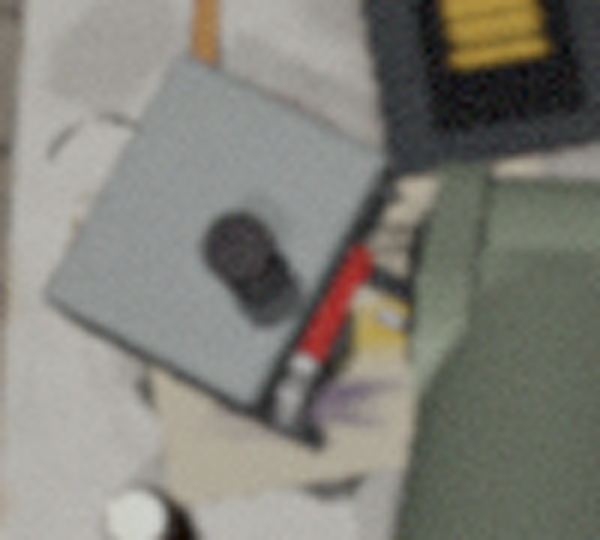

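```bash
cat >> h.py <<'E'
def tri(us,ut,q=(.538,.2735,1.143)):
    r=least_squares(lambda X:np.r_[proj('side',X)[0]-us,proj('top',X)[0]-ut],[.52,.2,.17])
    P=r.x-np.array([q[0],q[1],0]); c,s=np.cos(q[2]),np.sin(q[2])
    return r.x,np.array([c*P[0]+s*P[1],-s*P[0]+c*P[1],P[2]]),r.fun
E
python3 - <<'E'
from h import *
b=cv2.imread('pics/top3.png'); a=cv2.imread('pics/side3.png')
us=crop((261,289),230,140,6)
for ut in ((373,313),(380,316)): print(tri(us,crop(ut,165,160,6)))
q=(.538,.2735,1.143)
p,R,s=tool(); tip=p-R[:,2]*.121+R[:,0]*.0085
print(tip,proj('side',tip),us,proj('top',tip),crop((373,313),165,160,6))
x=cv2.hconcat([cv2.resize(b[205:220,220:240],None,fx=20,fy=20,interpolation=2),cv2.resize(a[180:195,260:280],None,fx=20,fy=20,interpolation=2)])
cv2.imwrite('pics/e3z.png',x)
# reference red pawl in same picture, predicted vs seen
for P in ([-.046,-.033,.184],[-.040,-.033+.0,.1875],[-.046,.024,.184]): print(P,proj('side',press2w(q,[P])),proj('top',press2w(q,[P])))
E
```

```text
(array([0.52515503, 0.21807494, 0.16651526]), array([-0.05575923, -0.01130661,  0.16651526]), array([ 0.22322013, -0.04494582,  0.00727072,  0.23658365]))
(array([0.52435686, 0.21434937, 0.16762432]), array([-0.05948019, -0.01212598,  0.16762432]), array([-0.03936055,  0.00791519, -0.00130661, -0.04181036]))
[0.52306665 0.21338078 0.16986703] [[272.60015782 187.15025482]] [273.08333333 187.75      ] [[228.13892465 212.50403766]] [226.75 211.75]
[-0.046, -0.033, 0.184] [[281.27856035 181.98415253]] [[226.54003189 203.35384065]]
[-0.04, -0.033, 0.1875] [[282.060312   180.27786763]] [[224.67278134 202.2964164 ]]
[-0.046, 0.024, 0.184] [[263.81314561 179.81610836]] [[218.06176401 219.91353191]]
```

View pics/e3z.png

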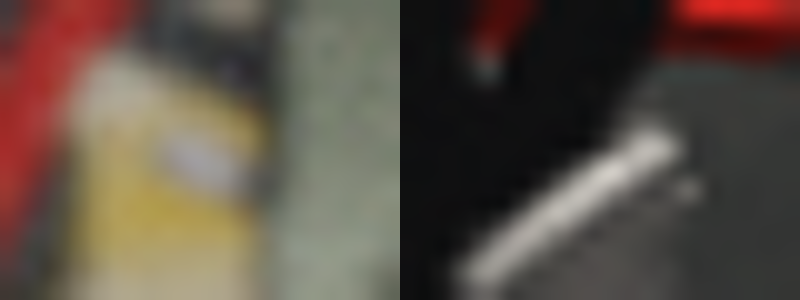

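```bash
python3 -m creep '[{"wx":0.1,"wy":0,"wz":0,"tx":-0.0015,"ty":0.0005,"tz":-0.01,"claw":1},{"wx":0.1,"wy":0,"wz":0,"tx":-0.0015,"ty":0.0005,"tz":-0.018,"claw":1},{"wx":0.1,"wy":0,"wz":0,"tx":-0.0015,"ty":0.0005,"tz":-0.022,"claw":1},{"wx":0.1,"wy":0,"wz":0,"tx":-0.0015,"ty":0.0005,"tz":-0.025,"claw":1},{"wx":0.1,"wy":0,"wz":0,"tx":-0.0015,"ty":0.0005,"tz":-0.027,"claw":1},{"wx":0.1,"wy":0,"wz":0,"tx":-0.0015,"ty":0.0005,"tz":-0.027,"claw":1}]'
python3 - <<'E'
from h import *
q=(.538,.2735,1.143)
go(press2w(q,[[-.154,-.012,.179]])[0],R=Rrod(1.143))
for n in ('side','top'): cv2.imwrite(f'pics/{n}4.png',bot.grab_frame(n))
a=cv2.imread('pics/side4.png')[165:200,255:305];b=cv2.imread('pics/top4.png')[190:225,205:245]
cv2.imwrite('pics/e4.png',cv2.resize(cv2.hconcat([a,b]),None,fx=8.5,fy=8.5,interpolation=2))
p,R,s=tool(); tip=p-R[:,2]*.121+R[:,0]*.0085
print(tip,proj('side',tip),proj('top',tip))
E
```

```text
clock: 6.75
position: [0.4847, 0.1278, 0.1799]
tool_rot: [-1.091, 1.568, -3.09]
force: [-0.1, 0.3, -1.4]
grip_width: 0.0163
t 6.75 pos [0.4847 0.1278 0.1799] F [-0.13  0.33 -1.4 ] q [-0.78  0.48  0.55  2.01 -0.36  0.75 -0.45] gw 0.016300575431585324
shift [ 0.0009  0.0001 -0.0007] turn [-0.05  0.07  0.13]
[0.53487936 0.23748199 0.17131593] [[276.45517842 184.07219241]] [[220.44433988 208.46423184]]
```

View pics/e4.png

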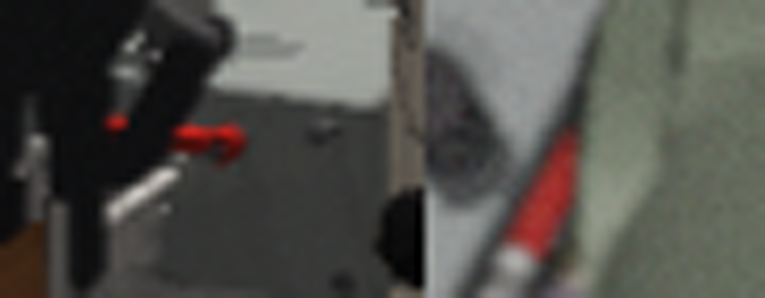

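```bash
python3 -m creep '[{"wx":0,"wy":0,"wz":0,"tx":0.0005,"ty":0,"tz":-0.001,"claw":1},{"wx":0,"wy":0,"wz":0,"tx":0.0005,"ty":0,"tz":-0.002,"claw":1},{"wx":0,"wy":0,"wz":0,"tx":0.0005,"ty":0,"tz":-0.0025,"claw":1},{"wx":0,"wy":0,"wz":0,"tx":0.0005,"ty":0,"tz":-0.0025,"claw":1}]'; python3 -c "
from h import *
go([.4847,.1278,.1799],R=Rrod(1.143))"
```

```text
clock: 7.25
position: [0.4854, 0.1293, 0.1794]
tool_rot: [-0.923, 1.568, -2.923]
force: [-1.6, -4.3, -0.3]
grip_width: 0.0165
t 7.25 pos [0.4854 0.1293 0.1794] F [-1.55 -4.33 -0.35] q [-0.79  0.48  0.55  2.   -0.36  0.75 -0.45] gw 0.016510454801710674
shift [-0.0005 -0.      0.0016] turn [-0.09  0.11  0.15]
```

```bash
python3 -m creep '[{"wx":0,"wy":0,"wz":0,"tx":0,"ty":0,"tz":0.0018,"claw":1},{"wx":0,"wy":0,"wz":0,"tx":-0.006,"ty":0,"tz":0.0018,"claw":1},{"wx":0,"wy":0,"wz":0,"tx":-0.012,"ty":0,"tz":0.0018,"claw":1},{"wx":0,"wy":0,"wz":0,"tx":-0.018,"ty":0,"tz":0.0018,"claw":1},{"wx":0,"wy":0,"wz":0,"tx":-0.024,"ty":0,"tz":0.0018,"claw":1},{"wx":0,"wy":0,"wz":0,"tx":-0.03,"ty":0,"tz":0.0018,"claw":1},{"wx":0,"wy":0,"wz":0,"tx":-0.034,"ty":0,"tz":0.0018,"claw":1},{"wx":0,"wy":0,"wz":0,"tx":-0.034,"ty":0.002,"tz":0.0018,"claw":1}]'
python3 - <<'E'
from h import *
q=(.538,.2735,1.143)
go(press2w(q,[[-.1525,-.037,.215]])[0],R=Rrod(1.143))
for n in ('side',): cv2.imwrite(f'pics/{n}5.png',bot.grab_frame(n))
a=cv2.imread('pics/side5.png')[150:210,240:310]
cv2.imwrite('pics/e5.png',cv2.resize(a,None,fx=8,fy=8,interpolation=2))
E
```

```text
clock: 8.05
position: [0.4867, 0.1271, 0.214]
tool_rot: [-1.091, 1.568, -3.091]
force: [-0.2, -0.1, -1.3]
grip_width: 0.0166
t 8.05 pos [0.4867 0.1271 0.214 ] F [-0.16 -0.09 -1.26] q [-0.81  0.43  0.58  1.97 -0.32  0.83 -0.48] gw 0.016643048404039826
shift [-0.0011  0.0229 -0.002 ] turn [-0.06  0.07  0.13]
```

View pics/e5.png

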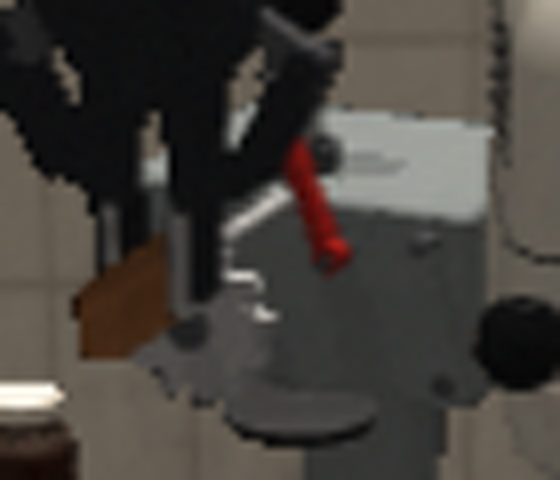

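```bash
python3 -m creep '[{"wx":0,"wy":0,"wz":0,"tx":-0.001,"ty":0.005,"tz":0,"claw":1},{"wx":0,"wy":0,"wz":0,"tx":-0.001,"ty":0.01,"tz":0,"claw":1},{"wx":0,"wy":0,"wz":0,"tx":-0.001,"ty":0.015,"tz":0,"claw":1},{"wx":0,"wy":0,"wz":0,"tx":-0.001,"ty":0.02,"tz":0,"claw":1},{"wx":0,"wy":0,"wz":0,"tx":-0.001,"ty":0.024,"tz":0,"claw":1},{"wx":0,"wy":0,"wz":0,"tx":-0.001,"ty":0.027,"tz":0,"claw":1},{"wx":0,"wy":0,"wz":0,"tx":-0.001,"ty":0.027,"tz":0,"claw":1}]'
python3 - <<'E'
from h import *
q=(.538,.2735,1.143)
go(press2w(q,[[-.1525,-.037,.215]])[0],R=Rrod(1.143))
for n in ('side',): cv2.imwrite(f'pics/{n}6.png',bot.grab_frame(n))
a=cv2.imread('pics/side6.png')[150:210,240:310]
cv2.imwrite('pics/e6.png',cv2.resize(a,None,fx=8,fy=8,interpolation=2))
E
```

```text
clock: 8.8
position: [0.5118, 0.1153, 0.2145]
tool_rot: [-0.901, 1.568, -2.901]
force: [0.9, -0.1, -0.7]
grip_width: 0.0163
t 8.8 pos [0.5118 0.1153 0.2145] F [ 0.89 -0.07 -0.71] q [-0.76  0.47  0.58  1.92 -0.33  0.85 -0.44] gw 0.01631192544068691
shift [-0.0005 -0.0048 -0.0023] turn [-0.1   0.09  0.12]
```

View pics/e6.png

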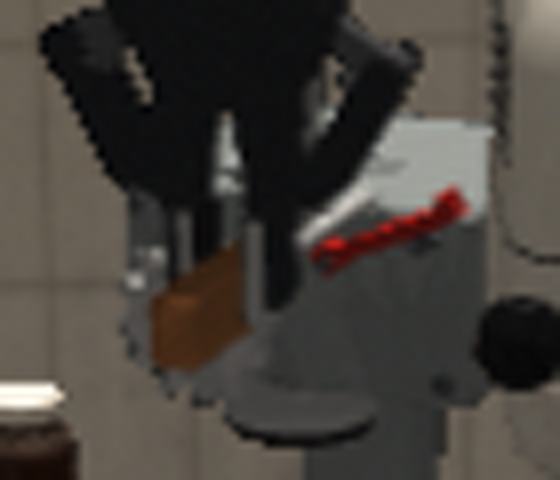

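```bash
python3 -m creep '[{"wx":0,"wy":0,"wz":0,"tx":-0.001,"ty":-0.001,"tz":0.02,"claw":1},{"wx":0,"wy":0,"wz":0,"tx":-0.001,"ty":-0.001,"tz":0.05,"claw":1},{"wx":0,"wy":0,"wz":0,"tx":-0.001,"ty":-0.001,"tz":0.09,"claw":1},{"wx":0,"wy":0,"wz":0,"tx":-0.001,"ty":-0.001,"tz":0.1,"claw":1},{"wx":0,"wy":0,"wz":0,"tx":-0.001,"ty":-0.001,"tz":0.1,"claw":1}]'
python3 - <<'E'
from h import *
go([.4528,-.0108,.1],R=Rrod(.07))
E
```

```text
clock: 9.35
position: [0.4686, 0.0239, 0.216]
tool_rot: [-1.136, 1.568, -3.139]
force: [0.4, 1.2, -0.8]
grip_width: 0.0161
t 9.35 pos [0.4686 0.0239 0.216 ] F [ 0.44  1.23 -0.76] q [-0.65  0.38  0.61  2.05 -0.3   0.8  -0.3 ] gw 0.0161446500652775
shift [0.116  0.0004 0.038 ] turn [61.26  0.12  0.08]
```

```bash
python3 -m creep '[{"wx":61.3,"wy":0.1,"wz":0,"tx":0.08,"ty":0,"tz":0.038,"claw":1},{"wx":61.3,"wy":0.1,"wz":0,"tx":0.08,"ty":0,"tz":0.038,"claw":1},{"wx":61.3,"wy":0.1,"wz":0,"tx":0.08,"ty":0,"tz":0.038,"claw":1},{"wx":61.3,"wy":0.1,"wz":0,"tx":0.08,"ty":0,"tz":0.038,"claw":1},{"wx":61.3,"wy":0.1,"wz":0,"tx":0.08,"ty":0,"tz":0.038,"claw":1},{"wx":61.3,"wy":0.1,"wz":0,"tx":0.08,"ty":0,"tz":0.038,"claw":1},{"wx":61.3,"wy":0.1,"wz":0,"tx":0.08,"ty":0,"tz":0.038,"claw":1},{"wx":61.3,"wy":0.1,"wz":0,"tx":0.08,"ty":0,"tz":0.038,"claw":1}]'
python3 - <<'E'
from h import *
go([.4528,-.0108,.0225],R=Rrod(.07))
E
```

```text
clock: 10.15
position: [0.4529, -0.0096, 0.1357]
tool_rot: [-0.42, 1.569, 2.789]
force: [-0.4, -0.2, -1.1]
grip_width: 0.0166
t 10.15 pos [ 0.4529 -0.0096  0.1357] F [-0.39 -0.2  -1.13] q [-0.69  0.58  0.79  2.16 -0.69  0.67 -0.92] gw 0.016589985286456457
shift [1.132e-01 1.200e-03 1.000e-04] turn [-0.15  0.07  0.03]
```

```bash
python3 -m creep '[{"wx":0,"wy":0,"wz":0,"tx":0.04,"ty":0.001,"tz":0,"claw":1},{"wx":0,"wy":0,"wz":0,"tx":0.075,"ty":0.001,"tz":0,"claw":1},{"wx":0,"wy":0,"wz":0,"tx":0.1,"ty":0.001,"tz":0,"claw":1},{"wx":0,"wy":0,"wz":0,"tx":0.107,"ty":0.001,"tz":0,"claw":1},{"wx":0,"wy":0,"wz":0,"tx":0.11,"ty":0.001,"tz":0,"claw":1},{"wx":0,"wy":0,"wz":0,"tx":0.1115,"ty":0.001,"tz":0,"claw":1},{"wx":0,"wy":0,"wz":0,"tx":0.1125,"ty":0.001,"tz":0,"claw":1},{"wx":0,"wy":0,"wz":0,"tx":0.1125,"ty":0.001,"tz":0,"claw":1}]'
```

```text
clock: 10.95
position: [0.4533, -0.0103, 0.0239]
tool_rot: [-1.574, 1.57, 1.636]
force: [1.1, -0.3, -0.8]
grip_width: 0.0164
```

```bash
python3 -m creep '[{"wx":0,"wy":0,"wz":0,"tx":0.001,"ty":0,"tz":0,"claw":1},{"wx":0,"wy":0,"wz":0,"tx":0.0015,"ty":0,"tz":0,"claw":1},{"wx":0,"wy":0,"wz":0,"tx":0.0015,"ty":0,"tz":0,"claw":1}]'
```

```text
clock: 11.25
position: [0.4534, -0.0102, 0.0225]
tool_rot: [-1.768, 1.57, 1.442]
force: [0.4, -0.1, -1.3]
grip_width: 0.0161
```

```bash
python3 -m creep '[{"wx":0,"wy":0,"wz":0,"tx":0.0005,"ty":0,"tz":0,"claw":1},{"wx":0,"wy":0,"wz":0,"tx":0.001,"ty":0,"tz":0,"claw":1},{"wx":0,"wy":0,"wz":0,"tx":0.001,"ty":0,"tz":0,"claw":1}]'
```

```text
clock: 11.55
position: [0.4534, -0.0102, 0.0216]
tool_rot: [-1.878, 1.57, 1.332]
force: [-1.5, 0.4, 6.9]
grip_width: 0.0164
```

```bash
python3 -m creep '[{"wx":0,"wy":0,"wz":0,"tx":-0.0003,"ty":0,"tz":0,"claw":0.6},{"wx":0,"wy":0,"wz":0,"tx":-0.0003,"ty":0,"tz":0,"claw":0.2},{"wx":0,"wy":0,"wz":0,"tx":-0.0003,"ty":0,"tz":0,"claw":0},{"wx":0,"wy":0,"wz":0,"tx":-0.0003,"ty":0,"tz":0,"claw":0},{"wx":0,"wy":0,"wz":0,"tx":-0.04,"ty":0,"tz":0,"claw":0},{"wx":0,"wy":0,"wz":0,"tx":-0.09,"ty":0,"tz":0,"claw":0},{"wx":0,"wy":0,"wz":0,"tx":-0.14,"ty":0,"tz":0,"claw":0},{"wx":0,"wy":0,"wz":0,"tx":-0.19,"ty":0,"tz":0,"claw":0}]'
python3 - <<'E'
from h import *
go([.50,.0,.31],R=Rrod(.07))
for n in ('side',): cv2.imwrite(f'pics/{n}7.png',bot.grab_frame(n))
a=cv2.imread('pics/side7.png')[140:290,200:340]
cv2.imwrite('pics/e7.png',cv2.resize(a,None,fx=4,fy=4,interpolation=2))
E
```

```text
clock: 12.35
position: [0.4527, -0.0107, 0.2134]
tool_rot: [-0.601, 1.57, 2.608]
force: [0.9, 1.0, -0.1]
grip_width: 0.0854
t 12.35 pos [ 0.4527 -0.0107  0.2134] F [ 0.91  1.   -0.12] q [-0.83  0.47  0.97  2.1  -0.53  0.84 -1.04] gw 0.08535766979859216
shift [-0.0967 -0.0076 -0.0478] turn [-0.14  0.04  0.03]
```

View pics/e7.png

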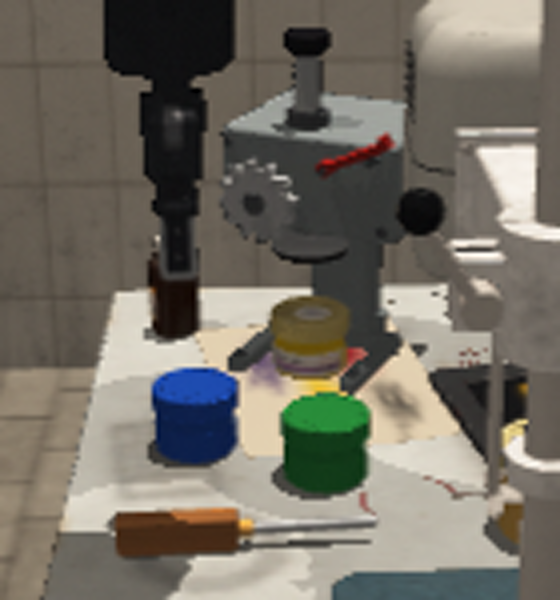

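```bash
python3 -m creep '[{"wx":-30,"wy":0,"wz":0,"tx":-0.05,"ty":0,"tz":0,"claw":1},{"wx":-61,"wy":0,"wz":0,"tx":-0.1,"ty":0,"tz":0,"claw":1},{"wx":-61,"wy":0,"wz":0,"tx":-0.12,"ty":0,"tz":0,"claw":1},{"wx":-61,"wy":0,"wz":0,"tx":-0.12,"ty":-0.04,"tz":0,"claw":1},{"wx":-61,"wy":0,"wz":0,"tx":-0.12,"ty":-0.08,"tz":-0.02,"claw":1},{"wx":-61,"wy":0,"wz":0,"tx":-0.12,"ty":-0.12,"tz":-0.04,"claw":1},{"wx":-61,"wy":0,"wz":0,"tx":-0.12,"ty":-0.16,"tz":-0.06,"claw":1},{"wx":-61,"wy":0,"wz":0,"tx":-0.12,"ty":-0.20,"tz":-0.07,"claw":1}]'
python3 - <<'E'
from h import *
go([.538,.2735,.322],R=Rrod(1.143))
E
```

```text
clock: 13.2
position: [0.5117, 0.1942, 0.3396]
tool_rot: [2.389, 1.565, 0.384]
force: [-0.9, -1.2, 0.6]
grip_width: -0.0001
t 13.2 pos [0.5117 0.1942 0.3396] F [-0.94 -1.24  0.61] q [-1.04  0.39  0.79  1.72 -0.3   1.15 -0.6 ] gw -7.758585019356519e-05
shift [ 0.018  -0.0095 -0.0829] turn [-0.35 -0.25 -0.24]
```

```bash
python3 -m creep '[{"wx":0,"wy":0,"wz":0,"tx":0,"ty":-0.005,"tz":-0.04,"claw":1},{"wx":0,"wy":0,"wz":0,"tx":0,"ty":-0.0095,"tz":-0.075,"claw":1},{"wx":0,"wy":-0.2,"wz":-0.2,"tx":0.01,"ty":-0.0095,"tz":-0.083,"claw":1},{"wx":0,"wy":-0.2,"wz":-0.2,"tx":0.014,"ty":-0.0095,"tz":-0.083,"claw":1},{"wx":0,"wy":-0.2,"wz":-0.2,"tx":0.014,"ty":-0.0095,"tz":-0.083,"claw":1}]'
python3 - <<'E'
from h import *
go([.538,.2735,.292],R=Rrod(1.143))
for n in ('side','top'): cv2.imwrite(f'pics/{n}8.png',bot.grab_frame(n))
a=cv2.imread('pics/side8.png')[120:220,220:320];b=cv2.imread('pics/top8.png')[150:250,165:265]
cv2.imwrite('pics/e8.png',cv2.resize(cv2.hconcat([a,b]),None,fx=4,fy=4,interpolation=2))
E
```

```text
clock: 13.7
position: [0.5377, 0.2721, 0.3253]
tool_rot: [0.384, 1.57, -1.622]
force: [0.1, -0.2, 0.4]
grip_width: 0.0002
t 13.7 pos [0.5377 0.2721 0.3253] F [ 0.14 -0.16  0.35] q [-1.06  0.51  0.75  1.59 -0.37  1.18 -0.67] gw 0.00022587292399817272
shift [ 0.0333 -0.0004 -0.0014] turn [-0.43  0.03 -0.01]
```

View pics/e8.png

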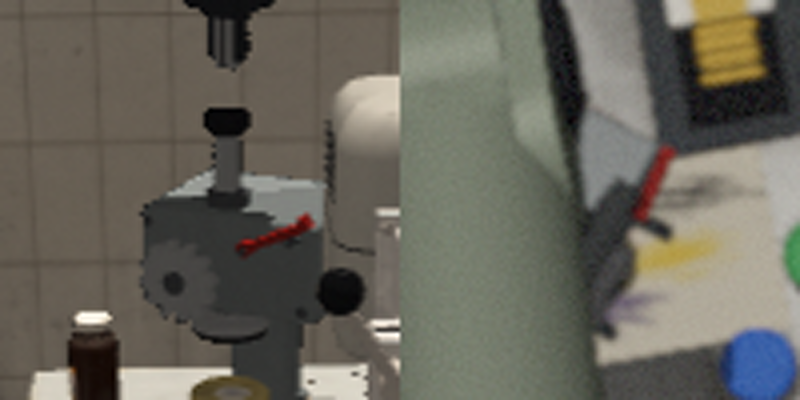

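```bash
python3 -m creep '[{"wx":0,"wy":0,"wz":0,"tx":0.012,"ty":0,"tz":-0.001,"claw":1},{"wx":0,"wy":0,"wz":0,"tx":0.022,"ty":0,"tz":-0.001,"claw":1},{"wx":0,"wy":0,"wz":0,"tx":0.026,"ty":0,"tz":-0.001,"claw":1},{"wx":0,"wy":0,"wz":0,"tx":0.027,"ty":0,"tz":-0.001,"claw":1},{"wx":0,"wy":0,"wz":0,"tx":0.028,"ty":0,"tz":-0.001,"claw":1},{"wx":0,"wy":0,"wz":0,"tx":0.029,"ty":0,"tz":-0.001,"claw":1},{"wx":0,"wy":0,"wz":0,"tx":0.03,"ty":0,"tz":-0.001,"claw":1}]'
```

```text
clock: 14.5
position: [0.5386, 0.2731, 0.2965]
tool_rot: [2.582, 1.569, 0.575]
force: [-0.1, -0.3, 0.2]
grip_width: -0.0
```

```bash
python3 -m creep '[{"wx":0,"wy":0,"wz":0,"tx":0.001,"ty":0,"tz":0,"claw":1},{"wx":0,"wy":0,"wz":0,"tx":0.002,"ty":0,"tz":0,"claw":1},{"wx":0,"wy":0,"wz":0,"tx":0.003,"ty":0,"tz":0,"claw":1},{"wx":0,"wy":0,"wz":0,"tx":0.004,"ty":0,"tz":0,"claw":1},{"wx":0,"wy":0,"wz":0,"tx":0.005,"ty":0,"tz":0,"claw":1}]'
```

```text
clock: 15.0
position: [0.5386, 0.2731, 0.2915]
tool_rot: [2.611, 1.569, 0.604]
force: [-1.1, -0.2, 2.4]
grip_width: 0.0004
```

```bash
python3 -m creep '[{"wx":0,"wy":0,"wz":0,"tx":0.0015,"ty":0,"tz":0,"claw":1},{"wx":0,"wy":0,"wz":0,"tx":0.003,"ty":0,"tz":0,"claw":1},{"wx":0,"wy":0,"wz":0,"tx":0.0045,"ty":0,"tz":0,"claw":1},{"wx":0,"wy":0,"wz":0,"tx":0.006,"ty":0,"tz":0,"claw":1},{"wx":0,"wy":0,"wz":0,"tx":0.0075,"ty":0,"tz":0,"claw":1},{"wx":0,"wy":0,"wz":0,"tx":0.009,"ty":0,"tz":0,"claw":1},{"wx":0,"wy":0,"wz":0,"tx":0.0105,"ty":0,"tz":0,"claw":1},{"wx":0,"wy":0,"wz":0,"tx":0.012,"ty":0,"tz":0,"claw":1}]'
```

```text
clock: 15.8
position: [0.5386, 0.2731, 0.2794]
tool_rot: [2.6, 1.569, 0.594]
force: [-0.7, -0.2, 3.3]
grip_width: 0.0001
```

```bash
python3 -m creep '[{"wx":0,"wy":0,"wz":0,"tx":0.0015,"ty":0,"tz":0,"claw":1},{"wx":0,"wy":0,"wz":0,"tx":0.003,"ty":0,"tz":0,"claw":1},{"wx":0,"wy":0,"wz":0,"tx":0.0045,"ty":0,"tz":0,"claw":1},{"wx":0,"wy":0,"wz":0,"tx":0.006,"ty":0,"tz":0,"claw":1},{"wx":0,"wy":0,"wz":0,"tx":0.0075,"ty":0,"tz":0,"claw":1},{"wx":0,"wy":0,"wz":0,"tx":0.009,"ty":0,"tz":0,"claw":1},{"wx":0,"wy":0,"wz":0,"tx":0.0105,"ty":0,"tz":0,"claw":1},{"wx":0,"wy":0,"wz":0,"tx":0.012,"ty":0,"tz":0,"claw":1}]'
python3 - <<'E'
from h import *
go([.538,.2735,.242],R=Rrod(1.143))
for n in ('side',): cv2.imwrite(f'pics/{n}9.png',bot.grab_frame(n))
a=cv2.imread('pics/side9.png')[140:240,220:320]
cv2.imwrite('pics/e9.png',cv2.resize(a,None,fx=5,fy=5,interpolation=2))
E
```

```text
clock: 16.6
position: [0.5386, 0.2731, 0.2672]
tool_rot: [2.619, 1.569, 0.613]
force: [-1.1, -0.9, 1.8]
grip_width: 0.0001
t 16.6 pos [0.5386 0.2731 0.2672] F [-1.12 -0.85  1.84] q [-1.04  0.56  0.71  1.66 -0.41  1.07 -0.63] gw 0.00011129861410265773
shift [ 0.0252 -0.0007 -0.0001] turn [-0.45 -0.08 -0.05]
```

View pics/e9.png

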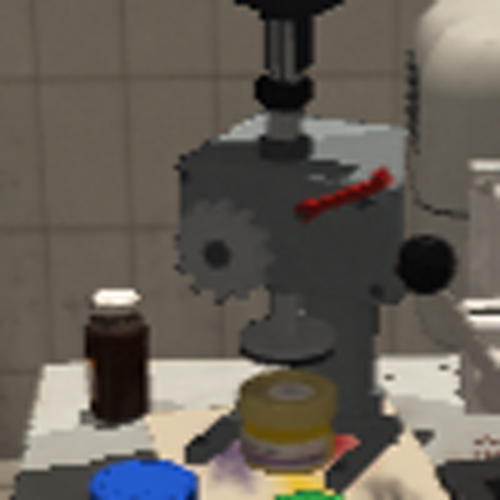

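```bash
python3 -m creep '[{"wx":0,"wy":0,"wz":0,"tx":0.0006,"ty":0,"tz":0,"claw":1},{"wx":0,"wy":0,"wz":0,"tx":0.0012,"ty":0,"tz":0,"claw":1},{"wx":0,"wy":0,"wz":0,"tx":0.0018,"ty":0,"tz":0,"claw":1},{"wx":0,"wy":0,"wz":0,"tx":0.0024,"ty":0,"tz":0,"claw":1},{"wx":0,"wy":0,"wz":0,"tx":0.003,"ty":0,"tz":0,"claw":1},{"wx":0,"wy":0,"wz":0,"tx":0.0036,"ty":0,"tz":0,"claw":1},{"wx":0,"wy":0,"wz":0,"tx":0.0042,"ty":0,"tz":0,"claw":1},{"wx":0,"wy":0,"wz":0,"tx":0.0048,"ty":0,"tz":0,"claw":1}]'
```

```text
clock: 17.45
position: [0.5386, 0.2731, 0.2622]
tool_rot: [2.542, 1.569, 0.535]
force: [0.1, -1.9, 2.5]
grip_width: -0.0002
```

```bash
python3 -m creep '[{"wx":0,"wy":0,"wz":0,"tx":0.0006,"ty":0,"tz":0,"claw":1},{"wx":0,"wy":0,"wz":0,"tx":0.0012,"ty":0,"tz":0,"claw":1},{"wx":0,"wy":0,"wz":0,"tx":0.0018,"ty":0,"tz":0,"claw":1},{"wx":0,"wy":0,"wz":0,"tx":0.0024,"ty":0,"tz":0,"claw":1}]'
```

```text
clock: 17.85
position: [0.5386, 0.2731, 0.2598]
tool_rot: [2.544, 1.569, 0.538]
force: [-0.2, -0.5, 2.1]
grip_width: -0.0
```

```bash
python3 -m creep '[{"wx":0,"wy":0,"wz":0,"tx":0.0006,"ty":0,"tz":0,"claw":1},{"wx":0,"wy":0,"wz":0,"tx":0.0012,"ty":0,"tz":0,"claw":1},{"wx":0,"wy":0,"wz":0,"tx":0.0018,"ty":0,"tz":0,"claw":1},{"wx":0,"wy":0,"wz":0,"tx":0.0024,"ty":0,"tz":0,"claw":1}]'
```

```text
clock: 18.25
position: [0.5386, 0.2731, 0.2573]
tool_rot: [2.552, 1.569, 0.545]
force: [-0.0, 0.4, 1.5]
grip_width: -0.0001
```

```bash
python3 -m creep '[{"wx":0,"wy":0,"wz":0,"tx":0.0006,"ty":0,"tz":0,"claw":1},{"wx":0,"wy":0,"wz":0,"tx":0.0012,"ty":0,"tz":0,"claw":1},{"wx":0,"wy":0,"wz":0,"tx":0.0018,"ty":0,"tz":0,"claw":1},{"wx":0,"wy":0,"wz":0,"tx":0.0024,"ty":0,"tz":0,"claw":1}]'
```

```text
clock: 18.65
position: [0.5386, 0.2731, 0.2549]
tool_rot: [2.56, 1.569, 0.554]
force: [-0.7, -0.3, 2.5]
grip_width: 0.0004
```

```bash
python3 -m creep '[{"wx":0,"wy":0,"wz":0,"tx":0.0006,"ty":0,"tz":0,"claw":1},{"wx":0,"wy":0,"wz":0,"tx":0.0012,"ty":0,"tz":0,"claw":1},{"wx":0,"wy":0,"wz":0,"tx":0.0018,"ty":0,"tz":0,"claw":1},{"wx":0,"wy":0,"wz":0,"tx":0.0024,"ty":0,"tz":0,"claw":1},{"wx":0,"wy":0,"wz":0,"tx":0.003,"ty":0,"tz":0,"claw":1},{"wx":0,"wy":0,"wz":0,"tx":0.0036,"ty":0,"tz":0,"claw":1},{"wx":0,"wy":0,"wz":0,"tx":0.0042,"ty":0,"tz":0,"claw":1},{"wx":0,"wy":0,"wz":0,"tx":0.0048,"ty":0,"tz":0,"claw":1}]'
python3 - <<'E'
from h import *
go([.538,.2735,.242],R=Rrod(1.143))
for n in ('side',): cv2.imwrite(f'pics/{n}10.png',bot.grab_frame(n))
a=cv2.imread('pics/side10.png')[140:240,220:320]
cv2.imwrite('pics/e10.png',cv2.resize(a,None,fx=5,fy=5,interpolation=2))
E
```

```text
clock: 19.45
position: [0.5386, 0.2731, 0.25]
tool_rot: [2.566, 1.569, 0.559]
force: [-0.6, -1.0, 3.0]
grip_width: -0.0001
t 19.45 pos [0.5386 0.2731 0.25  ] F [-0.64 -1.02  2.96] q [-1.03  0.58  0.7   1.68 -0.43  1.03 -0.62] gw -8.224043549863093e-05
shift [ 0.008  -0.0007 -0.0001] turn [-0.45 -0.08 -0.05]
```

View pics/e10.png

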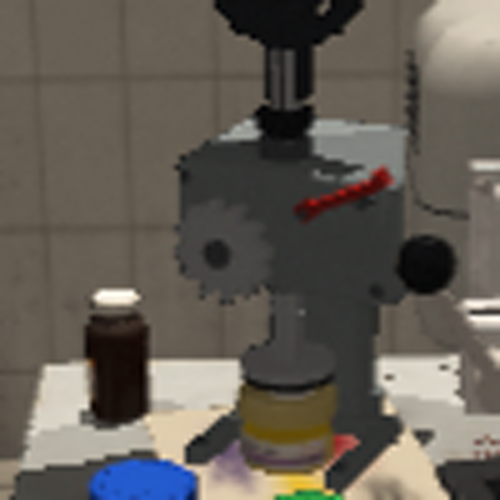

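```bash
python3 -m creep '[{"wx":0,"wy":0,"wz":0,"tx":0.0005,"ty":0,"tz":0,"claw":1},{"wx":0,"wy":0,"wz":0,"tx":0.001,"ty":0,"tz":0,"claw":1},{"wx":0,"wy":0,"wz":0,"tx":0.0015,"ty":0,"tz":0,"claw":1},{"wx":0,"wy":0,"wz":0,"tx":0.002,"ty":0,"tz":0,"claw":1},{"wx":0,"wy":0,"wz":0,"tx":0.0025,"ty":0,"tz":0,"claw":1},{"wx":0,"wy":0,"wz":0,"tx":0.003,"ty":0,"tz":0,"claw":1},{"wx":0,"wy":0,"wz":0,"tx":0.0035,"ty":0,"tz":0,"claw":1},{"wx":0,"wy":0,"wz":0,"tx":0.004,"ty":0,"tz":0,"claw":1}]'
```

```text
clock: 20.3
position: [0.5386, 0.2731, 0.2459]
tool_rot: [2.527, 1.569, 0.521]
force: [0.7, -0.4, 2.4]
grip_width: -0.0001
```

```bash
python3 -m creep '[{"wx":0,"wy":0,"wz":0,"tx":0.0004,"ty":0,"tz":0,"claw":1},{"wx":0,"wy":0,"wz":0,"tx":0.0008,"ty":0,"tz":0,"claw":1},{"wx":0,"wy":0,"wz":0,"tx":0.0012,"ty":0,"tz":0,"claw":1},{"wx":0,"wy":0,"wz":0,"tx":0.0016,"ty":0,"tz":0,"claw":1}]'
```

```text
clock: 20.7
position: [0.5386, 0.2731, 0.2443]
tool_rot: [2.554, 1.569, 0.548]
force: [-0.6, -0.4, 2.8]
grip_width: 0.0001
```

Now two rows at a time near touch-down.

```bash
python3 -m creep '[{"wx":0,"wy":0,"wz":0,"tx":0.0004,"ty":0,"tz":0,"claw":1},{"wx":0,"wy":0,"wz":0,"tx":0.0008,"ty":0,"tz":0,"claw":1},{"wx":0,"wy":0,"wz":0,"tx":0.001,"ty":0,"tz":0,"claw":1}]'
```

```text
clock: 21.0
position: [0.5386, 0.2731, 0.2432]
tool_rot: [2.502, 1.569, 0.496]
force: [-0.9, -0.9, 1.8]
grip_width: -0.0001
```

```bash
python3 -m creep '[{"wx":0,"wy":0,"wz":0,"tx":0.0003,"ty":0,"tz":0,"claw":1},{"wx":0,"wy":0,"wz":0,"tx":0.0006,"ty":0,"tz":0,"claw":1}]'
```

```text
clock: 21.2
position: [0.5386, 0.2731, 0.2426]
tool_rot: [2.507, 1.569, 0.501]
force: [-1.2, 0.6, 3.1]
grip_width: 0.0001
```

```bash
python3 -m creep '[{"wx":0,"wy":0,"wz":0,"tx":0.0003,"ty":0,"tz":0,"claw":1},{"wx":0,"wy":0,"wz":0,"tx":0.0006,"ty":0,"tz":0,"claw":1}]'
```

```text
clock: 21.4
position: [0.5386, 0.2731, 0.2419]
tool_rot: [2.512, 1.569, 0.506]
force: [-0.8, -0.3, 2.7]
grip_width: -0.0003
```

```bash
python3 -m creep '[{"wx":0,"wy":0,"wz":0,"tx":0.0003,"ty":0,"tz":0,"claw":1},{"wx":0,"wy":0,"wz":0,"tx":0.0006,"ty":0,"tz":0,"claw":1}]'
```

```text
clock: 21.6
position: [0.5387, 0.2731, 0.2416]
tool_rot: [2.631, 1.569, 0.625]
force: [-4.0, -1.2, 10.4]
grip_width: -0.0002
```

```bash
python3 -m creep '[{"wx":0,"wy":0,"wz":0,"tx":0.0003,"ty":0,"tz":0,"claw":1},{"wx":0,"wy":0,"wz":0,"tx":0.0005,"ty":0,"tz":0,"claw":1}]'
```

```text
clock: 21.8
position: [0.5387, 0.2731, 0.2416]
tool_rot: [2.78, 1.569, 0.773]
force: [-4.8, -1.9, 13.1]
grip_width: -0.0004
```

```bash
python3 -m creep '[{"wx":0,"wy":0,"wz":0,"tx":0.0005,"ty":0,"tz":0,"claw":1},{"wx":0,"wy":0,"wz":0,"tx":0.0006,"ty":0,"tz":0,"claw":1}]'
```

```text
clock: 22.0
position: [0.5387, 0.2731, 0.2416]
tool_rot: [2.929, 1.568, 0.922]
force: [-5.7, -0.9, 14.5]
grip_width: 0.0
```

```bash
python3 -m creep '[{"wx":0,"wy":0,"wz":0,"tx":0.0006,"ty":0,"tz":0,"claw":1},{"wx":0,"wy":0,"wz":0,"tx":0.0008,"ty":0,"tz":0,"claw":1}]'; python3 -c "
from h import *
p,R,s=tool();print(p,R.round(4),s['force'])"
```

```text
clock: 22.2
position: [0.5387, 0.273, 0.2415]
tool_rot: [3.037, 1.568, 1.031]
force: [-7.3, -1.2, 18.4]
grip_width: -0.0
[0.53871818 0.27302285 0.241546  ] [[ 1.500e-03  9.065e-01 -4.222e-01]
 [ 2.600e-03 -4.222e-01 -9.065e-01]
 [-1.000e+00  3.000e-04 -3.000e-03]] [-7.34638936 -1.21396849 18.43878404]
```

```bash
python3 -m creep '[{"wx":0,"wy":0,"wz":0,"tx":-0.001,"ty":0,"tz":0,"claw":1},{"wx":0,"wy":0,"wz":0,"tx":-0.004,"ty":0,"tz":0,"claw":1},{"wx":0,"wy":0,"wz":0,"tx":-0.02,"ty":0,"tz":0,"claw":1},{"wx":0,"wy":0,"wz":0,"tx":-0.06,"ty":0,"tz":0,"claw":1},{"wx":0,"wy":0,"wz":0,"tx":-0.09,"ty":0,"tz":0,"claw":1},{"wx":0,"wy":0,"wz":0,"tx":-0.09,"ty":0,"tz":0.05,"claw":1},{"wx":0,"wy":0,"wz":0,"tx":-0.09,"ty":0,"tz":0.09,"claw":1},{"wx":0,"wy":0,"wz":0,"tx":-0.09,"ty":0,"tz":0.12,"claw":1}]'
python3 - <<'E'
from h import *
go([.538,.2735,.242],R=Rrod(1.143))
for n in ('side','top'): cv2.imwrite(f'pics/{n}11.png',bot.grab_frame(n))
a=cv2.imread('pics/side11.png')[140:290,210:340];b=cv2.imread('pics/top11.png')[140:290,165:315]
cv2.imwrite('pics/e11.png',cv2.resize(a,None,fx=4,fy=4,interpolation=2))
cv2.imwrite('pics/e11t.png',cv2.imread('pics/top11.png'))
E
```

```text
clock: 23.0
position: [0.4869, 0.1618, 0.3313]
tool_rot: [3.111, 1.567, 1.104]
force: [0.9, 0.2, -0.2]
grip_width: -0.0003
t 23.0 pos [0.4869 0.1618 0.3313] F [ 0.91  0.17 -0.18] q [-1.05  0.33  0.81  1.81 -0.27  1.11 -0.58] gw -0.0002711015173395125
shift [ 0.0897 -0.001  -0.1225] turn [-0.52 -0.19 -0.01]
```

View pics/e11.png

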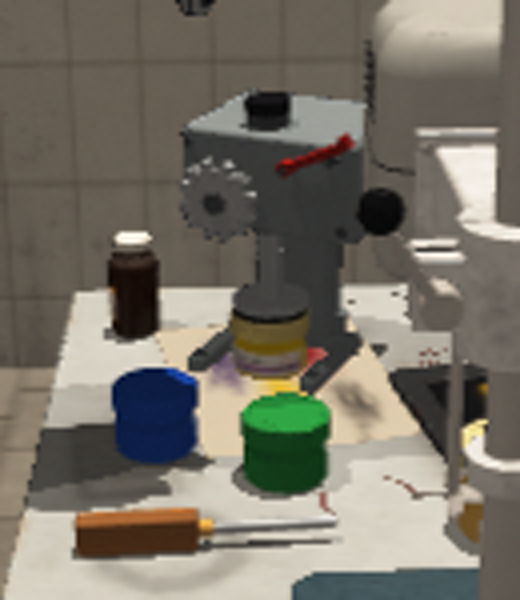

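View pics/e11t.png

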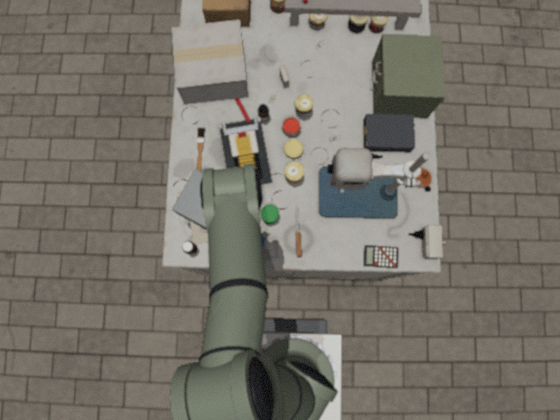

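The plate sits on the low jar's lid (side view near px (277,216)). The pawl lies back on its stop, the rod is flat at its old place, and the robot touches nothing.

```bash
python3 -c "
from workcell import bot
print(bot.job_done())"
```

```text
the job is handed in; nothing more can be done
None
```

The job is done and handed in at about 23 s of the 72 s allowed.

- **Pawl:** I gripped the rod by its handle and put the steel end under the red pawl. It met the head's face at about 4.6 N, so I backed it off before lifting. I then lifted the pawl and pushed it past upright. Pictures show it lying back on its stop, and the gripper never came near it.
- **Rod:** It lies flat on the bench where it was at the start, clear of the press. When I first closed on the rod, the wrist read a 13 N upward force, probably the fingertips brushing the bench. Setting it down read about 7 N.
- **Ram and jar:** The low jar is the one under the plate. I pushed the knob down with the fingers shut, at about 3 mm/s at touch-down. The last readings before I let go were 18.4 N down on the knob, within the 13 to 20 N asked for, and about 7 N sideways.
- **Last checks:** The final pictures show the plate on the lid, the jars and the rest apparently where they stood, and the gripper touching nothing. I did not measure the force left on the lid. The press position from the pictures was about 2–3 mm uncertain at the pawl hinge in the side view, which caused no trouble.

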